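# Flip the empty parts tray's marker to reorder

## Robot

A 6-joint arm with a two-finger parallel gripper is mounted at the origin on the work surface. World frame = base frame: x ahead of the robot, y to its left, z up, the work surface at z = 0. Lengths are in m, angles in rad, forces in N, time in s.
With the tool pointing down it reaches from about 0.4 to 0.825 m from the base axis. Payload 7 kg.
Tool frame: the origin (TCP) lies on the centre line of the jaws, within the pads' length; the fingertips stand arm.tip_reach ahead of it and the grasp point (between the pads) lies 5 mm behind it (arm.tip_reach is the distance from the TCP to the fingertips, in m); z points along the fingers, y is the line along which they close (so a half turn about z gives the same grasp; the last joint's range is limited). The gripper opens to 88 mm and grips with 3 to 60 N. Pads are 19 mm wide; open, the fingers measure 130 mm over their backs; the gripper's body (78 mm by 193 mm) begins 47 mm behind the grasp point.
Start: joints at [1.491, 0.359, 0.012, 0, -1.224, -0.288], TCP at [0.243, 0.63, 0.241] pointing down, gripper open.
Joint ranges: [-3.07, 3.07], [-1.43, 2.12], [-1.02, 1.25], [-3.03, 1.67], [-3.05, -0], [-3.03, 3.03]. Speed limits (rad/s): [2.39, 2.39, 3.01, 3.14, 3.14, 3.14].

## Interface

Orientations are given as [roll, pitch, yaw] about the fixed x, y, z axes, in that order (R = Rz(yaw) Ry(pitch) Rx(roll)).
In Python, from station import status, optics, order, arm gives the robot as it stands. The module is installed in compiled form; this text tells all that it offers.
- The arm moves only by the shell command python3 -m jog 'ROWS' [FORCE]. ROWS is JSON, a list of rows, each a list of 3 entries, a list of its own where there are three numbers: the gripper command: -1 is shut, 1 is fully open, values between are in proportion, then the shift along the tool's x, y, z in mm, then the turn about the tool's z in rad. A call has 1 to 20 rows; each row is the pose to reach, as a shift and turn from the pose commanded when the call began, along the tool's axes at that moment; what a row does not reach only later rows make up. A row lasts 1/8 s, in which the tool goes at most 62.5 mm and 10.7 degrees, less where a joint would pass 70% of its speed; a pose out of reach is approached as far as the arm can. A call with a gripper value outside its range is refused whole. The fingers move at their own pace and stop on an object; FORCE is the grip in N (left out, the last holds). Time passes only in rows, so rows that repeat a pose let the fingers close. It gives the time, the measured TCP pose, the force, the opening and the grip force at its end, in the units of the state.
- status.get_state(): the state, without advancing time (a new reading comes with each control period).
- optics.grab_frame(name): name is "scene" or "top"; returns a dict with "color" (480x640x3 uint8, red, green, blue), "mtx" (3x3 intrinsics, pixels), "cam_to_world" (4x4, takes a point from camera to world coordinates). Camera axes: x right, y down, z forward; pixel columns grow to the right and rows downward; lengths in m; the calibration is good to about 2 mm. A picture is of the moment at which its call begins. There is no depth.
- order.job_done(): hands the job in; it is judged then, once.
The state is a dict: "t": time; "q": joint angles; "qd": joint speeds; "joint_efforts": joint torques, N m; "eef_pos": TCP position; "ee_rot": TCP orientation; "force": force on the tool from outside, world axes, zero at the start; "moment": the same for the moment, N m; "width": finger opening in m; "gripper_force": force on a finger pad.
Only numpy, scipy, OpenCV 4.12 (cv2) and the standard library are available. Lean on these libraries where they do the work, as an engineer would, in place of code of your own. Each camera call takes 0.05 s, during which the arm holds its last target. There are 200 camera calls.

## Task

One of the three parts trays on the bench has run empty: mark it for reorder by pushing its hinged marker paddle with the fingertips, right over its pivot, until it lies flat on the other side and shows the face with the round disc. This is fingertip work with nothing to grip: do not lift, tip or shove any tray, and leave the other two markers and everything else on the bench as they are.

Things in the scene. Friction and masses are not known exactly. Their poses are not given: they have to be found in the camera images.
- tray_empty: The parts tray that has run EMPTY, the one to mark. Loose unit of about 0.95 kg (slides if shoved): wooden base board 235 x 150 x 10 mm with an open grey tray on its far part and a hinged marker on its near part. Origin: on the underside, straight below the middle of the hinge. x runs along the hinge line from the marker towards the tray, y to the left, z up. Board: x -50..185, y -75..75 mm.
- tray_stocked: Same unit, its tray full of steel cogs.
- tray_ordered: Same unit, its tray holding a pedal and a steel sleeve; its marker has already been flipped over.
- bin_empty (a point): Middle of the inner floor of the empty grey tray. The tray is 130 mm along x and 146 mm along y, rim 52 mm above the bench.
- hinge_empty (a point): Middle of the empty tray's marker hinge, fixed to tray_empty, axes as the tray's, 90 mm above the bench. Hinge line along x, between two upright aluminium cheeks 8 mm thick at x -43 and 43 mm, 22 mm wide, tops 102 mm above the bench. Below the marker all is free down to the base board's top, 10 mm above the bench.
- marker_empty (a joint): Angle (rad) of the empty tray's marker about the tray's x axis. 0: level, paddle to the tray's +y side, tail to -y, face with a black bar up. pi/2: paddle straight up, tail down. pi: level, paddle to the -y side, face with a black round disc up. Stops at 0 and pi; starts within 0.15 of 0. Stays at any angle it is left at: friction 0.015 N m, about 0.5 N on the tail turns it.
- paddle_end_empty (a point): Middle of the paddle's free edge, 66 mm from the hinge line; moves with the marker. The marker is a 4 mm white plate (30 g) with its mid-plane through the hinge line; the paddle part is 64 mm wide along the hinge. Once raised it can be pushed on over from outside, then pressed down flat.
- tail_end_empty (a point): Middle of the end of the marker's tail, 42 mm from the hinge line on the side opposite the paddle; moves with the marker. The tail is 36 mm wide along the hinge, 4 mm thick. Pressing it down raises the paddle.
- marker_stocked (a joint): Same kind of marker on the stocked tray; near 0 (bar up).
- marker_ordered (a joint): Same kind of marker on the ordered tray; near pi (disc up).
- bearing_ring: Bystander, loose: steel bearing ring, 38 mm across, 18 mm high, standing on the bench between two trays.
- hub_cone: Bystander, loose: aluminium hub spool, 38 mm across, 34 mm high, standing on the bench between two trays.
- wrench: Bystander, loose: wrench lying on the bench between the robot and the trays.
- screwdriver: Bystander, loose: screwdriver lying on the bench between the robot and the trays.
- grease_tin: Bystander, loose: round tin, 72 mm across, 55 mm high, beyond the trays.
- spray_can: Bystander, loose: spray can, 54 mm across, 170 mm high, beyond the trays.
- mug: Bystander, loose: white mug, 80 mm across, 90 mm high, beyond the trays.

How it is judged:
By the outcome, as a careful person would: the job done as asked, in the order asked, and still so for the second after the job is handed in, with the robot touching nothing.
It also fails if it takes over 45 s, if anything falls off the work surface, if the arm or the gripper's body presses on something with over 40 N, if the wrist force passes 120 N, or if a joint passes its speed limit or range.

## Working session

There is one attempt and no reset: what is moved stays moved. The work goes in short steps, Python scripts to look and compute and a shell command to move; the robot and the scene stay as the last step left them, time stands still between calls to the robot, and variables do not carry over. Pictures are saved under pics/ and viewed, at most 10 in all, crops included, and the job is handed in when it is done.

```bash
mkdir -p pics; python3 - <<'E'
from station import status, optics, arm
import cv2, numpy as np
s=status.get_state(); print(s['t'],s['eef_pos'],s['ee_rot'],s['width'],arm.tip_reach)
for n in('scene','top'):
    f=optics.grab_frame(n); cv2.imwrite(f'pics/{n}0.png',f['color'][:,:,::-1]); np.savez(f'{n}0.npz',**f)
    print(n,f['mtx'].round(1).tolist(),f['cam_to_world'].round(3).tolist())
E
```

```text
0.0 [0.24253868 0.62939886 0.2395956 ] [ 3.13986852e+00 -1.15186462e-04 -3.67959544e-01] 0.08745375029571997 0.014
scene [[529.4, 0.0, 314.4], [0.0, 529.4, 242.5], [0.0, 0.0, 1.0]] [[-0.713, 0.595, -0.37, 0.906], [0.701, 0.603, -0.382, 0.389], [-0.004, -0.531, -0.847, 0.907], [0.0, 0.0, 0.0, 1.0]]
top [[534.6, 0.0, 323.0], [0.0, 534.6, 235.8], [0.0, 0.0, 1.0]] [[-0.022, -0.986, 0.165, 0.339], [-1.0, 0.02, -0.015, 0.004], [0.011, -0.165, -0.986, 1.314], [0.0, 0.0, 0.0, 1.0]]
```

View pics/top0.png

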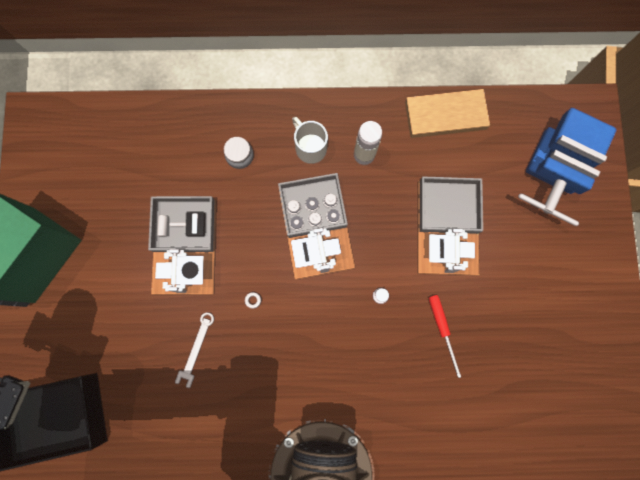

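View pics/scene0.png

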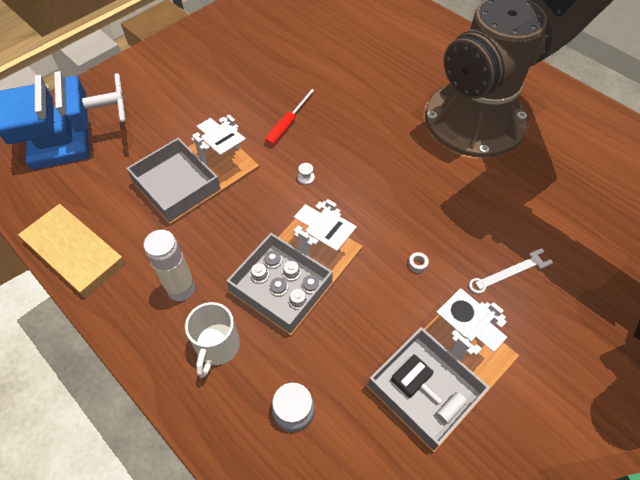

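The empty tray is the right-hand one in the top view: tray centre near (451,204), hinge near (452,250), bar and paddle to the left (+y). The scene view shows it at (172,180), with its marker near (220,135).

```bash
cat > h.py <<'E'
import numpy as np, cv2
def ray(f,uv,z):
    d=np.linalg.inv(f['mtx'])@np.array([*uv,1.]); T=f['cam_to_world']; d=T[:3,:3]@d; o=T[:3,3]
    return o+d*(z-o[2])/d[2]
def pix(f,p):
    T=f['cam_to_world']; c=f['mtx']@(T[:3,:3].T@(np.asarray(p)-T[:3,3])); return c[:2]/c[2]
E
python3 - <<'E'
from h import *
f=np.load('top0.npz'); im=f['color']
hsv=cv2.cvtColor(im,cv2.COLOR_RGB2HSV)
win=np.zeros(im.shape[:2],np.uint8); win[160:290,405:495]=255
# grey tray: low saturation
m=((hsv[...,1]<60)&(win>0)).astype(np.uint8)
m2=m.copy(); m2[232:]=0
c=max(cv2.findContours(m2,0,2)[0],key=cv2.contourArea); r=cv2.minAreaRect(c); b=cv2.boxPoints(r); print('tray',r)
P=np.array([ray(f,q,.052) for q in b]); print(P.round(4))
o=((hsv[...,1]>60)&(im[...,0]>140)&(win>0)).astype(np.uint8); o=cv2.morphologyEx(o,cv2.MORPH_CLOSE,np.ones((25,25)))
c=max(cv2.findContours(o,0,2)[0],key=cv2.contourArea); r=cv2.minAreaRect(c); print('board',r)
print(np.array([ray(f,q,.010) for q in cv2.boxPoints(r)]).round(4))
w=((im.min(2)>170)&(win>0)).astype(np.uint8); w[:225]=0
c=max(cv2.findContours(w,0,2)[0],key=cv2.contourArea); print('white',cv2.boundingRect(c)); x,y,W,H=cv2.boundingRect(c)
print(ray(f,(x,y+H/2),.09),ray(f,(x+W,y+H/2),.09))
a=cv2.resize(im[165:285,410:490],None,fx=5,fy=5,interpolation=cv2.INTER_CUBIC)
s=np.load('scene0.npz')['color'][95:225,120:270]; s=cv2.resize(s,(400*150//130*1,400),interpolation=cv2.INTER_CUBIC)
a=a[:600,:400]; s=cv2.resize(s,(400,347)); s=np.vstack([s,np.zeros((253,400,3),np.uint8)])
cv2.imwrite('pics/crop.png',np.hstack([a,s])[:,:,::-1])
E
```

```text
tray ((451.0, 204.0), (54.0, 62.0), 90.0)
[[ 0.6904 -0.2551  0.052 ]
 [ 0.6875 -0.4071  0.052 ]
 [ 0.5535 -0.3975  0.052 ]
 [ 0.5565 -0.2481  0.052 ]]
board ((446.94635009765625, 248.2252960205078), (75.53334045410156, 98.44609069824219), 76.82744598388672)
[[ 0.5863 -0.1838  0.01  ]
 [ 0.6387 -0.4272  0.01  ]
 [ 0.4531 -0.4561  0.01  ]
 [ 0.4035 -0.2179  0.01  ]]
white (423, 225, 53, 45)
[ 0.51101564 -0.24541944  0.09      ] [ 0.50847707 -0.36866165  0.09      ]
```

View pics/crop.png

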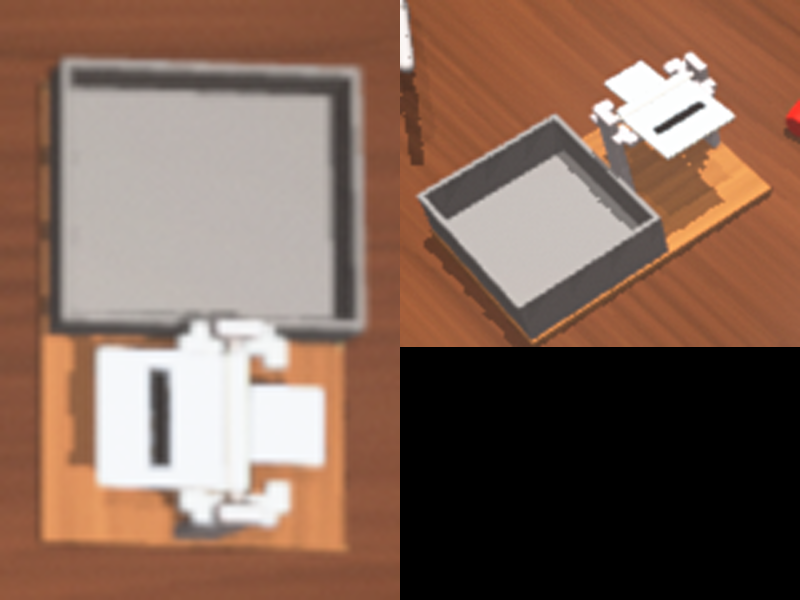

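The crop shows the paddle edge at about (429.2,248.4) and the tail end at about (474.8,250.2) in the top view. In the scene view they are at about (233,147) and (204,122).

```bash
python3 - <<'E'
from h import *
t=np.load('top0.npz'); s=np.load('scene0.npz')
Pm=lambda f:f['mtx']@np.linalg.inv(f['cam_to_world'])[:3]
a=np.array([[429.2,474.8],[248.4,250.2]]); b=np.array([[233.1,204.4],[146.6,121.8]])
X=cv2.triangulatePoints(Pm(t),Pm(s),a,b); X=(X[:3]/X[3]).T; print(X.round(4))
A=ray(t,a[:,0],.092);B=ray(t,a[:,1],.09); print(A,B)
h=A+(B-A)*66/108; u=(A-B)/np.linalg.norm(A-B); psi=np.arctan2(-u[0],u[1]); print('hinge',h,'psi',psi)
C=[ray(t,(410+x/5,165+y/5),.052) for x,y in((62,62),(358,70),(362,325),(55,328))]; print(np.round(C,4))
L=[ray(t,(410+x/5,165+y/5),.01) for x,y in((42,541),(346,548))];print(np.round(L,4))
for n,x in(('center near board',np.mean(L,0)),('traymid',np.mean(C,0))): print(n,x)
E
python3 -m jog '[[-1,[0,0,0],0]]'
```

```text
[[ 0.5078 -0.2585  0.0956]
 [ 0.5018 -0.3658  0.0853]]
[ 0.50833597 -0.25927439  0.092     ] [ 0.50221806 -0.36542993  0.09      ]
hinge [ 0.50459724 -0.32414722  0.09077778] psi -0.05756787905042308
[[ 0.6893 -0.2609  0.052 ]
 [ 0.6825 -0.4058  0.052 ]
 [ 0.5559 -0.3987  0.052 ]
 [ 0.5574 -0.2505  0.052 ]]
[[ 0.459  -0.2471  0.01  ]
 [ 0.4524 -0.3962  0.01  ]]
center near board [ 0.45567758 -0.32164643  0.01      ]
traymid [ 0.62128376 -0.32896532  0.052     ]
t: 0.22
eef_pos: [0.2427, 0.6296, 0.2401]
ee_rot: [3.141, -0.0, -0.368]
force: [0.4, -0.2, 0.1]
width: 0.0824
gripper_force: 0.0
```

```bash
python3 -m jog '[[-1,[395,309,0],0.2],[-1,[395,309,0],0.35],[-1,[395,309,0],0.5],[-1,[395,309,0],0.65],[-1,[395,309,0],0.8],[-1,[395,309,0],0.95],[-1,[395,309,0],1.1],[-1,[395,309,0],1.248],[-1,[395,309,0],1.248],[-1,[598,828,0],1.248],[-1,[598,828,0],1.248],[-1,[598,828,0],1.248],[-1,[598,828,0],1.248],[-1,[598,828,0],1.248],[-1,[598,828,0],1.248],[-1,[598,828,0],1.248],[-1,[598,828,0],1.248],[-1,[598,828,0],1.248],[-1,[598,828,60],1.248],[-1,[598,828,60],1.248]]'; python3 - <<'E'
from h import *
from station import optics
a=optics.grab_frame('top')['color'][150:300,380:520];b=optics.grab_frame('scene')['color'][60:240,100:280]
cv2.imwrite('pics/a1.png',np.hstack([cv2.resize(a,(373,400),interpolation=2),cv2.resize(b,(400,400),interpolation=2)])[:,:,::-1])
E
```

```text
t: 2.72
eef_pos: [0.5001, -0.3565, 0.176]
ee_rot: [3.133, 0.004, -1.617]
force: [-1.0, -0.0, 1.5]
width: 0.0004
gripper_force: 0.0
```

View pics/a1.png

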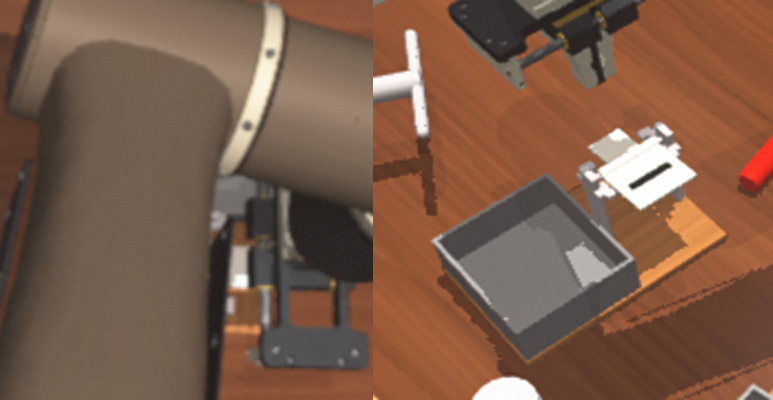

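The scene crop shows the closed fingers above the tail, about (600,80) in the crop. The paddle is still flat. The arm blocks the top view. Next I press the tail down in small steps.

```bash
python3 -m jog '[[-1,[0,0,30],0],[-1,[0,0,55],0],[-1,[0,0,65],0],[-1,[0,0,72],0],[-1,[0,0,79],0],[-1,[0,0,86],0],[-1,[0,0,93],0],[-1,[0,0,99],0],[-1,[-1,0,104],0],[-1,[-3,0,108],0],[-1,[-3,0,108],0]]'; python3 - <<'E'
from h import *
from station import optics
b=optics.grab_frame('scene')['color'][60:240,100:280]
cv2.imwrite('pics/a2.png',cv2.resize(b,(540,540),interpolation=2)[:,:,::-1])
E
```

```text
t: 4.2
eef_pos: [0.5029, -0.3546, 0.0721]
ee_rot: [3.141, 0.0, -1.616]
force: [-0.5, 0.3, -0.4]
width: 0.0002
gripper_force: 0.0
```

View pics/a2.png

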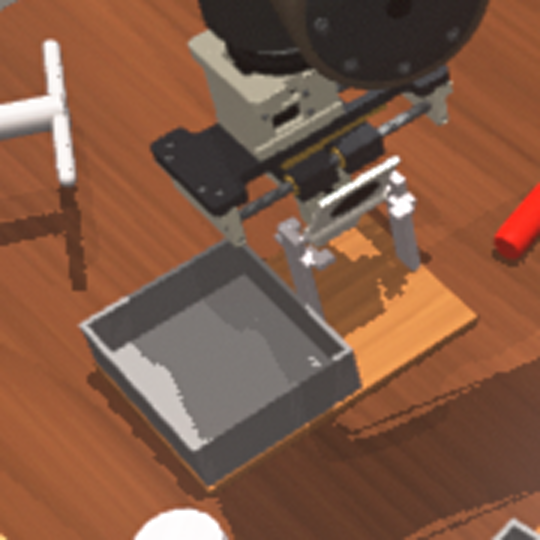

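The picture shows the paddle up at roughly 55° and the tray in place. Next I lift, cross over, come down outside the paddle and push it over.

```bash
python3 -m jog '[[-1,[0,0,-60],0],[-1,[0,0,-122],0],[-1,[0,0,-122],0],[-1,[-60,0,-122],0],[-1,[-112,0,-122],0],[-1,[-112,0,-122],0],[-1,[-112,0,-64],0],[-1,[-112,0,-64],0],[-1,[-95,0,-64],0],[-1,[-85,0,-64],0],[-1,[-75,0,-64],0],[-1,[-65,0,-64],0],[-1,[-55,0,-64],0],[-1,[-45,0,-64],0],[-1,[-36,0,-64],0],[-1,[-28,0,-64],0],[-1,[-20,0,-64],0],[-1,[-14,0,-64],0],[-1,[-14,0,-64],0]]'; python3 - <<'E'
from h import *
from station import optics
b=optics.grab_frame('scene')['color'][60:240,100:280]
cv2.imwrite('pics/a3.png',cv2.resize(b,(540,540),interpolation=2)[:,:,::-1])
E
```

```text
t: 6.62
eef_pos: [0.5037, -0.3413, 0.1365]
ee_rot: [3.142, -0.0, -1.616]
force: [1.2, -1.0, -0.2]
width: 0.0004
gripper_force: 0.0
```

View pics/a3.png

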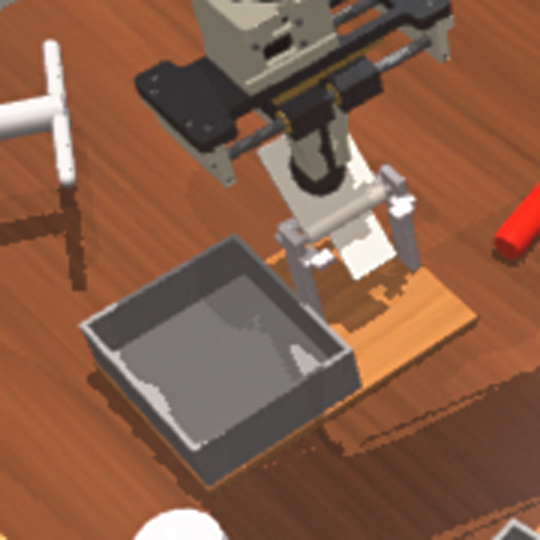

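The paddle is past vertical, with the disc face up. Now I press it flat.

```bash
python3 -m jog '[[-1,[8,0,4],0],[-1,[16,0,9],0],[-1,[24,0,14],0],[-1,[27,0,19],0],[-1,[27,0,23],0],[-1,[27,0,26],0],[-1,[27,0,28],0],[-1,[27,0,29],0],[-1,[27,0,29],0]]'; python3 -m jog '[[-1,[0,0,1],0],[-1,[0,0,1],0]]';python3 -m jog '[[-1,[0,0,1],0],[-1,[0,0,1],0]]'
```

```text
t: 7.8
eef_pos: [0.5026, -0.3677, 0.1076]
ee_rot: [-3.141, 0.0, -1.616]
force: [0.1, -1.1, -0.0]
width: 0.0005
gripper_force: 0.0
t: 8.05
eef_pos: [0.5025, -0.3678, 0.1066]
ee_rot: [-3.142, 0.0, -1.616]
force: [0.1, -0.2, 0.5]
width: 0.0005
gripper_force: 0.0
t: 8.3
eef_pos: [0.5026, -0.3678, 0.1062]
ee_rot: [-3.141, -0.0, -1.616]
force: [-1.3, 1.4, 5.2]
width: 0.0007
gripper_force: 2.4
```

Contact force rose to 5 N with the tips at z = 0.092, so the paddle is at its stop. I'll retreat and check.

```bash
python3 -m jog '[[-1,[0,0,-20],0],[-1,[0,0,-70],0],[-1,[0,0,-130],0],[-1,[0,0,-140],0],[-1,[-60,0,-140],0],[-1,[-120,0,-140],0],[-1,[-180,0,-140],0],[-1,[-240,0,-140],0],[-1,[-300,0,-140],0],[-1,[-350,0,-140],0],[-1,[-400,0,-140],0],[-1,[-450,0,-140],0],[-1,[-450,0,-140],0],[-1,[-450,0,-140],0]]'; python3 - <<'E'
from h import *
from station import optics
T=optics.grab_frame('top')['color'];a=T[150:300,400:512];b=optics.grab_frame('scene')['color']
cv2.imwrite('pics/a4.png',np.hstack([cv2.resize(a,(336,450),interpolation=2),cv2.resize(b[60:240,100:280],(450,450),interpolation=2)])[:,:,::-1])
cv2.imwrite('pics/a5.png',T[:,:,::-1])
E
```

```text
t: 10.05
eef_pos: [0.5224, 0.0817, 0.245]
ee_rot: [3.141, -0.0, -1.615]
force: [-0.5, -0.4, -0.1]
width: 0.0006
gripper_force: 0.0
```

View pics/a4.png

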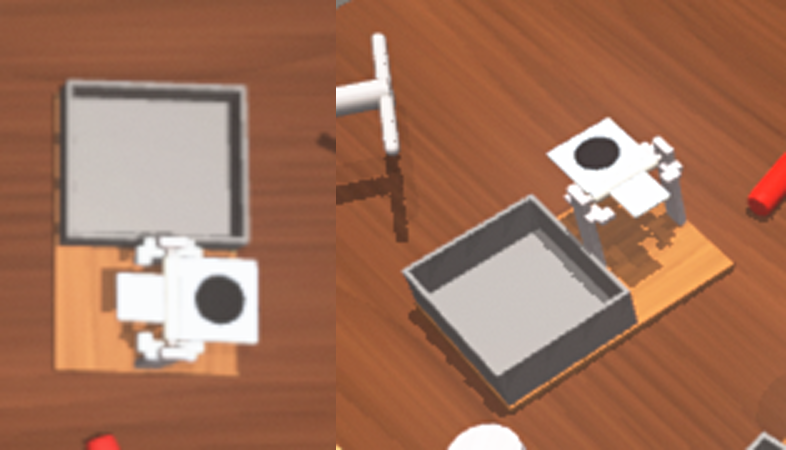

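View pics/a5.png

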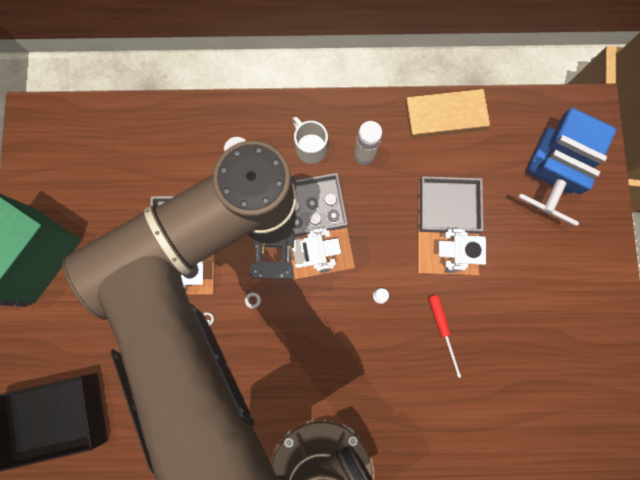

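The marker lies flat with its disc up, at about (473,250) in the top view. The tray hasn't moved, the other objects in view are where they were, and the robot is clear.

```bash
python3 -c "
from station import order
print(order.job_done())"
```

```text
the job is handed in; nothing more can be done
None
```

The empty tray's marker is flipped flat with its disc face up, no tray or other object in view was disturbed, and the job was handed in at about 10 s on the robot's clock.

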